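# Right the fallen flask, then crack the drying pot's stuck lid and hold it open

## Task

The next batch of flasks is waiting in its lane to go into the drying pot. Stand the fallen flask upright in the lane, in the gap between its two standing neighbours, and let go of it; then take the pot's lid by its handle, pull it free of its sticky seal and finish while holding it level, two to four centimetres above the neck and straight over it, so that the pot can air before loading. Do not let the lid fly up when the seal gives, and leave the standing flasks and everything else on the bench where they are.

Things in the scene. Friction and masses are not known exactly. Their poses are not given: they have to be found in the camera images.
- fallen_flask: the fallen aluminium flask 52 mm in diameter and 136 mm tall in all: straight body to 85 mm, a shoulder narrowing to a thin neck (18 to 22 mm across), and a black ball knob 28 mm in diameter whose centre is 122 mm above the foot; about 0.25 kg, centre of mass about 50 mm above the foot. Origin: centre of its foot; own z axis: from foot to ball. At the start it lies along the lane on the lane's plate (axis 29 mm above the bench), ball towards the robot.
- fallen_ball (a point): centre of the fallen flask's 28 mm ball knob, 29 mm above the bench at the start. Pinched across the lane and lifted by the ball, the flask swings about the pinch and hangs nearly upright (within about 0.3 rad, foot still towards where it lay); set down on the plate with a few newtons it comes square on its foot.
- near_flask: standing aluminium flask 52 mm in diameter and 136 mm tall in all: straight body to 85 mm, a shoulder narrowing to a thin neck (18 to 22 mm across), and a black ball knob 28 mm in diameter whose centre is 122 mm above the foot; about 0.25 kg, centre of mass about 50 mm above the foot. Origin: centre of its foot; own z axis: from foot to ball. The neighbour on the robot's side of the fallen one, about 95 mm from the fallen one's ball.
- far_flask: standing aluminium flask 52 mm in diameter and 136 mm tall in all: straight body to 85 mm, a shoulder narrowing to a thin neck (18 to 22 mm across), and a black ball knob 28 mm in diameter whose centre is 122 mm above the foot; about 0.25 kg, centre of mass about 50 mm above the foot. Origin: centre of its foot; own z axis: from foot to ball. The neighbour beyond the fallen flask's foot.
- lane: the lane, fixed: an aluminium plate 420 x 96 x 3 mm with two rails along it, their tops 9 mm above the bench, 72 mm clear between them. Origin on the bench, under the middle of the row; x runs along the lane, away from the robot (plate from -200 to +220 mm), y across. The gap between the neighbours reaches from about x = -110 to +80 mm. The lane is to the left or to the right of the drying pot.
- pot: the drying pot, fixed: a steel body 180 x 180 mm with a 210 x 210 mm top plate whose upper face is 128 mm above the bench, and on it a round neck 94 mm in outer diameter (84 mm inside) that ends 165 mm above the bench. Origin: bench level, under its centre; z up. A small valve on its front.
- neck_top (a point): centre of the neck's mouth, 165 mm above the bench.
- lid: the pot's lid, loose: a steel disc 106 mm across and 8 mm thick that lies on the neck, with a rubber plug 14 mm deep below it in the neck and a handle on top; about 0.45 kg. Origin: centre of the disc's underside, at the neck's mouth when shut; z up. The seal sticks: the straight upward pull must rise to a peak of about 12 to 20 N, reached within the first 3 to 8 mm; beyond about 11 mm the seal is free and only the lid's weight (about 4 N) is left.
- lid_bar (a point): middle of the handle's bar: a straight steel bar 76 mm long along the lid's y axis, 12 mm wide (across, along the lid's x) and 14 mm high, its centre 42 mm above the disc's underside (34 mm above the disc's upper face), on two legs at +-34 mm; 207 mm above the bench when shut.
- tin: closed steel tin, 58 mm across, 100 mm tall, standing in the far end of the lane; a bystander. Origin: centre of its underside.
- flange: steel pipe flange ring, 100 mm across, 22 mm high, lying behind the drying pot; a bystander.
- wrench: steel wrench lying on the bench at the right; a bystander.
- hammer: hammer lying on the bench, left; a bystander.
- jar: amber glass jar with a steel cap, 70 mm across, 90 mm tall, right, near the robot; a bystander.
- offcut: wooden offcut 120 x 60 x 35 mm at the right; a bystander.
- brush: brush lying at the left; a bystander.
Mind the look-alikes: they are no part of the job. Leave any purple or turquoise look-alike of the lid alone.

How it is judged:
By the outcome, as a careful person would: the job done as asked, in the order asked, and still so for the second after the job is handed in, while the arm keeps its last pose, push and grip.
It also fails if it takes over 51 s, if anything falls off the work surface, if the arm or the gripper's body presses on something with over 40 N, if the wrist force passes 120 N, or if a joint passes its speed limit or range.

## Robot

A 6-joint arm with a two-finger parallel gripper is mounted at the origin on the work surface. World frame = base frame: x ahead of the robot, y to its left, z up, the work surface at z = 0. Lengths are in m, angles in rad, forces in N, time in s.
With the tool pointing down it reaches from about 0.325 to 0.85 m from the base axis. Payload 15.5 kg.
Tool frame: the origin (TCP) lies on the centre line of the jaws, within the pads' length; the fingertips stand 19 mm ahead of it and the grasp point (between the pads) is the TCP; z points along the fingers, y is the direction in which the jaws open and shut (so a half turn about z gives the same grasp; the last joint's range is limited). The gripper opens to 91 mm and grips with 3 to 60 N. Pads are 32 mm wide; open, the fingers measure 118 mm over their backs; the gripper's body (76 mm by 178 mm) begins 60 mm behind the grasp point.
Start: joints at [-1.21, 0.494, 1.345, -0, 1.302, -0.096], TCP at [0.276, -0.561, 0.233] pointing down, gripper open.
Joint ranges: [-2.91, 2.91], [-0.82, 2.16], [0.22, 2.67], [-1.22, 4.37], [0.12, 2.79], [-3.08, 3.08]. Speed limits (rad/s): [1.89, 1.89, 2.57, 3.01, 3.01, 3.01].

## Interface

Orientations are given as a unit quaternion [w, x, y, z].
In Python, from workcell import read_state, read_camera, camera_model, bot, trace, tip_of gives the robot as it stands.
- The arm moves only by the tool apply_moves, never from a script. Its argument "targets" is a list of rows, each a list of 6 numbers: the shift along the tool's x, y, z in mm, then the turn, a rotation vector about the tool's x, y, z in rad. In form: [[x, y, z, ax, ay, az], ...]. A call has 1 to 5 rows; each row shifts and turns the commanded pose from where the row before left it, along the tool's axes as they then stand; what a row does not reach is not made up. A row lasts 1/12 s, in which the tool goes at most 41.7 mm and 7.16 degrees, less where a joint would pass 70% of its speed; a pose out of reach is approached as far as the arm can. A call is refused whole if a number of a shift passes 41.7 or a number of a turn 0.125, either way. A call with a gripper value outside its range is refused whole. "claw" is the opening, from 0 (shut) to 1 (fully open), set as the call begins (left out, the last holds). The fingers move at their own pace and stop on an object; "grip_force" is the grip in N (left out, the last holds). Time passes only in rows, so rows that do not move let the fingers close. It gives the time, the measured TCP pose, the force and the opening at its end, in the units of the state.
- read_state(): the state, without advancing time (a new reading comes with each control period).
- read_camera(name): name is "side" or "top"; returns the picture (480x640x3 uint8, red, green, blue); there is no depth.
- camera_model(name): a dict with "fx", "fy", "cx", "cy" (pixels), "world_to_cam" (4x4, takes a point from world to camera coordinates). Camera axes: x right, y down, z forward; pixel columns grow to the right and rows downward; lengths in m; the calibration is good to about 2 mm. A picture is of the moment at which its call begins. camera_model takes no time and is no camera call.
- bot.sign_off(): hands the job in, once; it reports no verdict.
Trained networks look in the newest picture that a camera, given by its name, has taken for a name from the list of things; names that differ only in an ending like _2 or _b are one class to them, and where a whole thing is asked for, a point or a joint stands for the part that bears it (a point fixed in the world has none). Each returns a list of dicts, best first, with "p" (0 to 1); they miss things now and then, are a little off and sometimes report something else, mostly with a low value. They report only what shows in the picture. A call takes as long as a camera call. They do not tell look-alikes from the thing itself.
- trace(camera, query): "region" (480x640 bool, what is visible of it) and "bbox" ([centre column, centre row, width, height] in pixels, round what is visible of it).
- tip_of(camera, query): "pixel" ([row, column] in pixels: a listed point, or the origin of a listed thing).
The state is a dict: "clock": time; "qpos": joint angles; "joint_velocities": joint speeds; "joint_efforts": joint torques, N m; "tool_pos": TCP position; "tcp_rot": TCP orientation; "wrist_force": force on the tool from outside, world axes, zero at the start; "moment": the same for the moment, N m; "grip_width": opening from 0.0 (shut) to 1.0 (fully open).
Only numpy, scipy, OpenCV 4.12 (cv2) and the standard library are available. Lean on these libraries where they do the work, as an engineer would, in place of code of your own. Each camera call takes 0.05 s, during which the arm holds its last target.

## Working session

There is one attempt and no reset: what is moved stays moved. The work goes in short steps, Python scripts to look and compute and a tool call to move; the robot and the scene stay as the last step left them, time stands still between calls to the robot, and variables do not carry over. Pictures are saved under pics/ and viewed, and the job is handed in when it is done.

Besides the shell and the picture viewer there is one more tool, called by a JSON object that holds its "op" and its "data", one argument or row to a line. apply_moves: Moves the arm, as the interface text tells. Its arguments: {"type":"object","properties":{"targets":{"type":"array","items":{"type":"array","items":{"type":"number"}}},"claw":{"type":"number"},"grip_force":{"type":"number"}},"required":["targets"]}

```bash
ls; mkdir -p pics
python3 - <<'E'
from workcell import *
import cv2
print(read_state())
for c in ["side","top"]:
    im=read_camera(c); cv2.imwrite(f"pics/{c}0.png",im[:,:,::-1])
    m=camera_model(c); print(c,m["fx"],m["fy"],m["cx"],m["cy"],m["world_to_cam"])
    for q in ["fallen_ball","lid_bar","neck_top"]+["near_flask","far_flask","lid","lane","fallen_flask"]:
        print(q,[(r["pixel"],round(r["p"],2)) for r in tip_of(c,q)][:4])
E
```

```text
pics
{'clock': 0.0, 'qpos': array([-1.20949632e+00,  4.94162048e-01,  1.34612368e+00, -1.85887286e-05,
        1.30249291e+00, -9.55017882e-02]), 'joint_velocities': array([ 0.00027279,  0.00082136, -0.00121159, -0.00083064,  0.00036306,
       -0.00031834]), 'joint_efforts': array([-8.37602656e-04, -8.78821993e+01, -3.81855869e+01,  7.05590635e-02,
        5.32968307e-02, -6.21695813e-05]), 'tool_pos': array([ 0.2755467 , -0.56058875,  0.23235392]), 'tcp_rot': array([-5.86578756e-04,  9.74028979e-01,  2.26422606e-01, -8.74581011e-05]), 'wrist_force': array([-0.37733279, -0.56266163,  0.02429252]), 'moment': array([-0.00399549, -0.00831172,  0.00820094]), 'grip_width': 1.0023812660412308}
side 470.16713876936825 470.16713876936825 316.6994650265989 240.50211289191927 [[-0.95570067 -0.29364608  0.02020424  0.50442215]
 [-0.20892204  0.6284018  -0.74930819  0.25652298]
 [ 0.20733503 -0.72033545 -0.66191316  1.14018763]
 [ 0.          0.          0.          1.        ]]
fallen_ball [([366.0, 315.2], 0.84)]
lid_bar [([228.7, 406.5], 0.93)]
neck_top [([197.3, 325.6], 0.92)]
near_flask [(
[... 174 characters left out ...]
99.9], 0.64)]
fallen_flask [([343.4, 275.4], 0.7)]
top 497.7757753565177 497.7757753565177 313.2201171128806 241.20458524207177 [[-0.02587216 -0.99959913 -0.01149842  0.00346082]
 [-0.98659066  0.0273863  -0.16090013  0.55505573]
 [ 0.16115053  0.0071814  -0.98690371  1.59513795]
 [ 0.          0.          0.          1.        ]]
fallen_ball [([274.7, 245.5], 0.91)]
lid_bar [([227.1, 377.4], 0.82), ([235.6, 301.7], 0.68)]
neck_top [([230.6, 372.6], 0.76)]
near_flask [([303.0, 243.3], 0.78), ([233.1, 372.9], 0.31)]
far_flask [([221.8, 254.7], 0.58)]
lid [([229.5, 373.4], 0.85), ([238.1, 304.9], 0.58)]
lane [([260.1, 252.3], 0.84)]
fallen_flask [([238.8, 250.6], 0.83), ([309.7, 173.8], 0.22)]
```

View pics/side0.png

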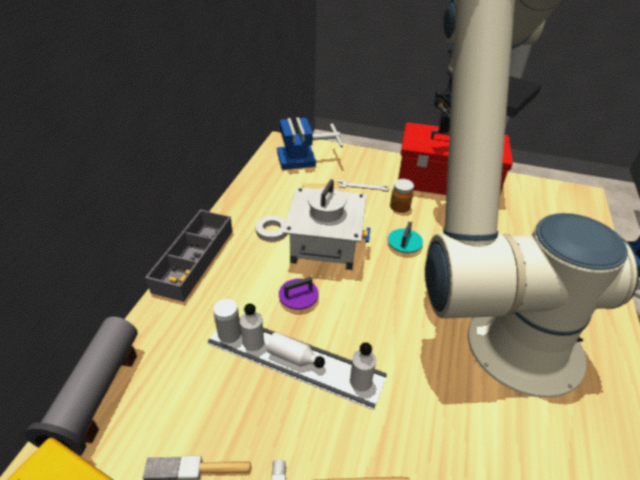

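View pics/top0.png

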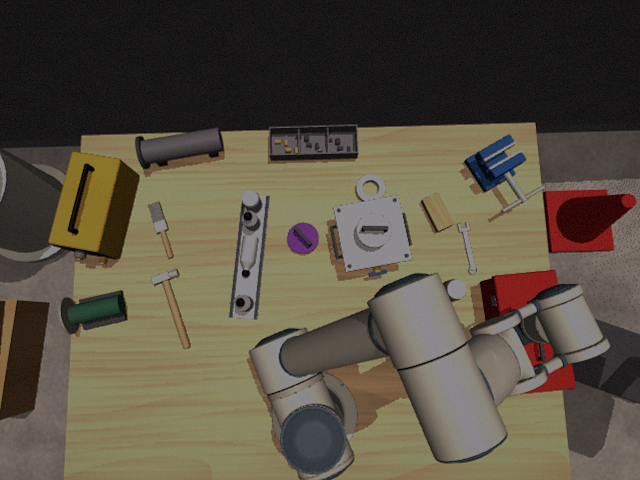

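The fallen ball shows at side (319,362) and top (246,273). Candidates for the lid:
- Grey lid on the pot: side (327,203), top (373,231). This is the one I choose.
- Purple look-alike: side (298,293), top (302,238).
- Turquoise look-alike: side (405,240), hidden under the arm in the top view.

Candidates for the ball are the standing neighbours' balls, at side (250,310) and (366,349).

```bash
cat > h.py <<'E'
import numpy as np, cv2
from workcell import *
from scipy.spatial.transform import Rotation as R
M={c:camera_model(c) for c in ["side","top"]}
def proj(c,p):
    m=M[c]; q=m["world_to_cam"]@np.r_[p,1]; return np.array([m["fx"]*q[0]/q[2]+m["cx"],m["fy"]*q[1]/q[2]+m["cy"]])
def plane(c,u,v,z):
    m=M[c];T=m["world_to_cam"];Ri=T[:3,:3].T;o=-Ri@T[:3,3];d=Ri@np.array([(u-m["cx"])/m["fx"],(v-m["cy"])/m["fy"],1]);return o+d*(z-o[2])/d[2]
def tri(us,ut):
    m=[M["side"],M["top"]];P=[np.array([[k["fx"],0,k["cx"]],[0,k["fy"],k["cy"]],[0,0,1]])@k["world_to_cam"][:3] for k in m]
    X=cv2.triangulatePoints(P[0],P[1],np.array(us,float).reshape(2,1),np.array(ut,float).reshape(2,1));return (X[:3]/X[3]).ravel()
def crop(c,u,v,w,h,s,name):
    im=read_camera(c)[:,:,::-1]; u0,v0=int(u-w/2),int(v-h/2); u0=max(u0,0);v0=max(v0,0)
    o=cv2.resize(im[v0:v0+h,u0:u0+w],None,fx=s,fy=s,interpolation=cv2.INTER_CUBIC)
    cv2.imwrite("pics/"+name,o); print("crop origin",u0,v0,"scale",s)
E
python3 - <<'E'
from h import *
crop("top",300,245,190,130,4,"ctop.png"); crop("side",310,290,200,150,4,"cside.png")
for c,l in [("side",[("fb",319,362,.029),("near",366,349,.125),("far",250,310,.125)]),("top",[("fb",246,273,.029),("near",243,299,.125),("far",249,216,.125),("bar",375,228,.207)])]:
    for n,u,v,z in l: print(c,n,plane(c,u,v,z).round(4))
for q in ["fallen_ball","lid_bar","near_flask","far_flask","neck_top"]:
    print(q,[(plane("top",r["pixel"][1],r["pixel"][0],{"fallen_ball":.029,"lid_bar":.207,"neck_top":.165}.get(q,.003)).round(3)) for r in tip_of("top",q)][:2], [(plane("side",r["pixel"][1],r["pixel"][0],{"fallen_ball":.029,"lid_bar":.207,"neck_top":.165}.get(q,.003)).round(3),) for r in tip_of("side",q)][:2])
E
```

```text
crop origin 205 180 scale 4
crop origin 210 215 scale 4
side fb [0.457  0.2147 0.029 ]
side near [0.3567 0.2174 0.125 ]
side far [0.6259 0.1951 0.125 ]
top fb [0.4575 0.2131 0.029 ]
top near [0.3677 0.2088 0.125 ]
top far [0.6283 0.189  0.125 ]
top bar [ 0.5632 -0.1973  0.207 ]
fallen_ball [array([ 0.571, -0.2  ,  0.029])] [(array([0.457, 0.218, 0.029]),)]
lid_bar [array([0.542, 0.012, 0.207]), array([ 0.564, -0.198,  0.207])] [(array([ 0.33 , -0.094,  0.207]),), (array([0.526, 0.152, 0.207]),)]
near_flask [array([0.358, 0.231, 0.003])] [(array([0.355, 0.222, 0.003]),), (array([ 0.639, -0.48 ,  0.003]),)]
far_flask [array([0.628, 0.194, 0.003]), array([0.512, 0.195, 0.003])] [(array([0.626, 0.191, 0.003]),)]
neck_top [array([ 0.566, -0.188,  0.165]), array([ 0.573, -0.199,  0.165])] [(array([ 0.564, -0.197,  0.165]),)]
```

View pics/ctop.png

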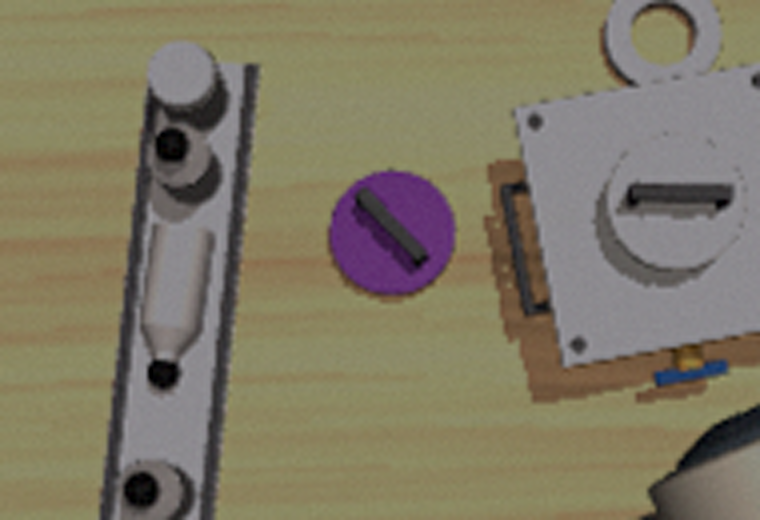

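View pics/cside.png

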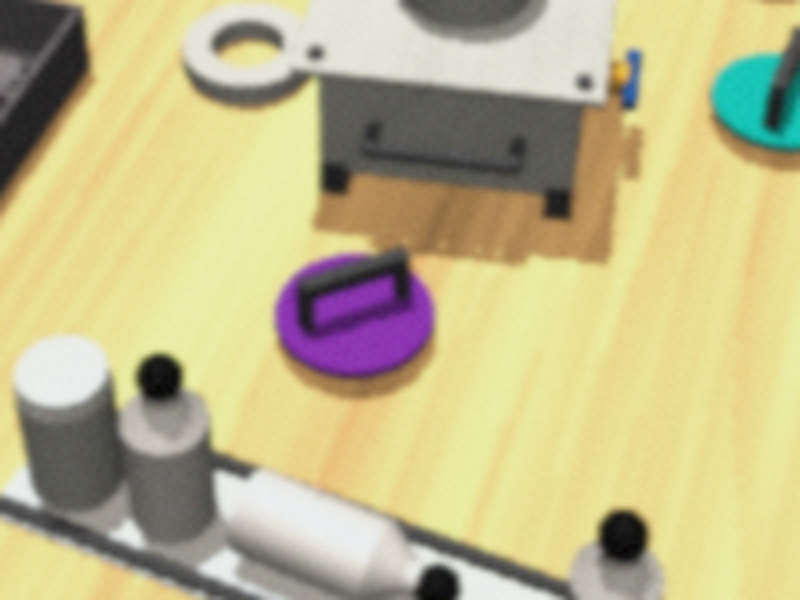

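Run:
```python
from h import *
T=read_camera("top").astype(int);S=read_camera("side").astype(int)
def cen(im,u,v,r,th=50):
    w=im[v-r:v+r+1,u-r:u+r+1].max(2)<th
    n,l,st,ce=cv2.connectedComponentsWithStats(w.astype(np.uint8))
    i=min(range(1,n),key=lambda k:np.hypot(*(ce[k]-r)) if st[k,4]>8 else 99)
    return ce[i]+[u-r,v-r],st[i]
for n,t,s,z in [("fb",(246,273),(319,361),.029),("near",(240,302),(366,349),.125),("far",(248,216),(250,309),.125)]:
    a,sa=cen(T,*t,8);b,sb=cen(S,*s,9)
    print(n,a.round(1),sa,b.round(1),sb,"tri",tri(b,a).round(4),"top",plane("top",*a,z).round(4),"side",plane("side",*b,z).round(4))
# bar
w=T[215:245,350:400].max(2)<75
print(w.astype(int)[5:25].tolist().__len__())
n,l,st,ce=cv2.connectedComponentsWithStats(w.astype(np.uint8))
for i in range(1,n):
    if st[i,4]>15:
        ys,xs=np.nonzero(l==i);print(st[i],cv2.minAreaRect(np.c_[xs+350,ys+215].astype(np.float32)))
for a in [(363,228.6),(387.5,228.6)]: print(plane("top",*a,.214).round(4))
# lane rails
for a in [(153+0,105),(103,515),(253,70),(211,515)]:
    print("rail",plane("top",205+a[0]/4,180+a[1]/4,.009).round(4))
for a in [(183,232),(167,345)]: print("axis",plane("top",205+a[0]/4,180+a[1]/4,.045).round(4))
crop("top",375,230,120,100,6,"cpt.png");crop("side",327,205,120,100,6,"cps.png")
```

```text
fb [245.3 273. ] [ 4  5  8  7 43] [318.9 361.9] [ 4  5 10 10 70] tri [0.4573 0.2151 0.0301] top [0.4576 0.2153 0.029 ] side [0.4573 0.2144 0.029 ]
near [239.7 302.2] [ 4  4  9  9 60] [365.4 349.1] [ 4  4 10 11 95] tri [0.358  0.2187 0.1261] top [0.3583 0.2189 0.125 ] side [0.3579 0.2179 0.125 ]
far [247.4 216. ] [ 4  4  8  9 58] [249.5 309.3] [ 4  5 10 10 78] tri [0.628  0.194  0.1255] top [0.6284 0.1941 0.125 ] side [0.6277 0.1936 0.125 ]
20
[ 11  11  27   7 137] ((374.0, 229.0), (6.0, 26.0), 90.0)
[ 0.561  -0.1609  0.214 ]
[ 0.559  -0.2333  0.214 ]
rail [0.6883 0.2244 0.009 ]
rail [0.3425 0.2669 0.009 ]
rail [0.7165 0.1387 0.009 ]
rail [0.3402 0.1776 0.009 ]
axis [0.5714 0.1946 0.045 ]
axis [0.478  0.2082 0.045 ]
crop origin 315 180 scale 6
crop origin 267 155 scale 6
```

View pics/cpt.png

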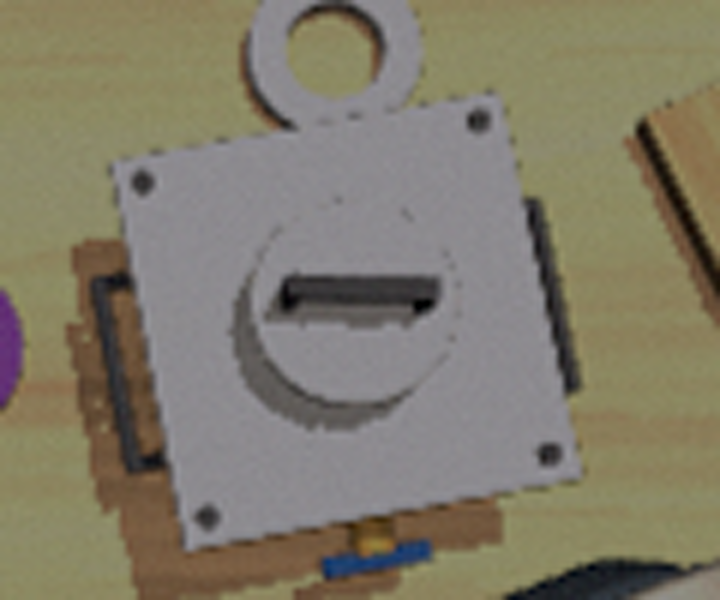

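View pics/cps.png

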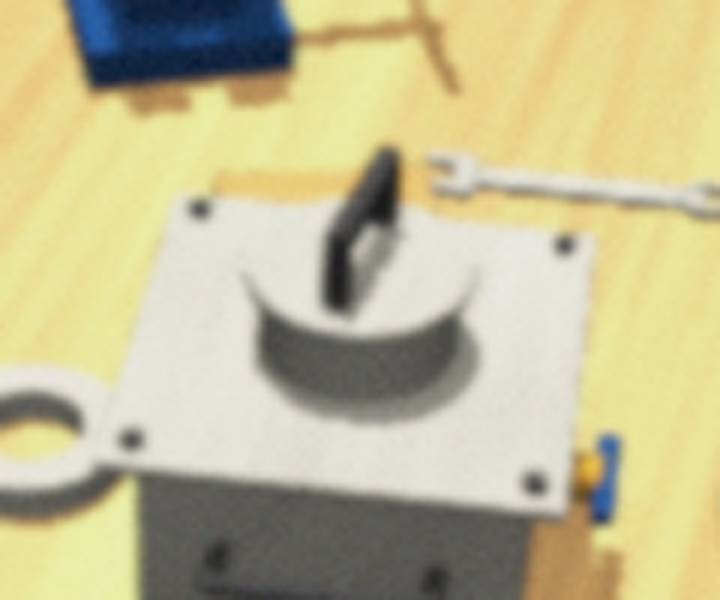

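The lid on the pot is the steel one: its bar is at about (0.560, -0.197) and lies nearly along world y. The fallen ball is at (0.4575, 0.215), and both cameras agree at z = 0.029. The lane heading is about -6°. I'll rise and align the yaw first.

{"op": "apply_moves", "data": {
  "targets": [
    [0,0,-16,0,0,0.112],
    [0,0,-16,0,0,0.112],
    [0,0,-16,0,0,0.112],
    [0,0,-16,0,0,0.112],
    [0,0,-16,0,0,0.112]
  ],
  "claw": 1
}}

```text
clock: 2.12
tool_pos: [0.2756, -0.5608, 0.3137]
tcp_rot: [0.0, 0.999, -0.054, -0.0]
wrist_force: [0.1, -0.2, -0.3]
grip_width: 1.0
```

```bash
cat >> h.py <<'E'
def todo(tgt,yaw=None):
    s=read_state();q=s["tcp_rot"];r=R.from_quat([q[1],q[2],q[3],q[0]])
    d=r.inv().apply((np.array(tgt)-s["tool_pos"])*1000)
    print("t",round(s["clock"],2),"pos",s["tool_pos"].round(4),"yaw",np.degrees(np.arctan2(*r.as_matrix()[[1,0],0])).round(2),"zdir",r.as_matrix()[:,2].round(3),"q",s["qpos"].round(2),"tool d mm",d.round(1),"F",s["wrist_force"].round(1),"g",round(s["grip_width"],3))
E
python3 -c "
from h import *
todo([.4575,.215,.30])"
```

```text
t 2.12 pos [ 0.2756 -0.5608  0.3137] yaw -6.23 zdir [-0. -0. -1.] q [-1.21  0.43  1.23 -0.    1.48  0.47] tool d mm [  96.6 -791.    13.7] F [ 0.1 -0.2 -0.3] g 1.0
```

{"op": "apply_moves", "data": {
  "targets": [
    [5,-39,0,0,0,0],
    [5,-39,0,0,0,0],
    [5,-39,0,0,0,0],
    [5,-39,0,0,0,0],
    [5,-39,0,0,0,0]
  ]
}}

```text
clock: 2.53
tool_pos: [0.3206, -0.3678, 0.3129]
tcp_rot: [0.0, 0.999, -0.052, 0.0]
wrist_force: [1.5, 0.0, 0.0]
grip_width: 0.998
```

{"op": "apply_moves", "data": {
  "targets": [
    [5,-39,0,0,0,0],
    [5,-39,0,0,0,0],
    [5,-39,0,0,0,0],
    [5,-39,0,0,0,0],
    [5,-39,0,0,0,0]
  ]
}}

```text
clock: 2.95
tool_pos: [0.3655, -0.1764, 0.3131]
tcp_rot: [0.0, 0.999, -0.052, 0.0]
wrist_force: [1.7, 0.6, 0.7]
grip_width: 1.001
```

{"op": "apply_moves", "data": {
  "targets": [
    [5,-39,0,0,0,0],
    [5,-39,0,0,0,0],
    [5,-39,0,0,0,0],
    [5,-39,0,0,0,0],
    [5,-39,0,0,0,0]
  ]
}}

```text
clock: 3.37
tool_pos: [0.4105, 0.0152, 0.3132]
tcp_rot: [0.0, 0.999, -0.052, 0.0]
wrist_force: [2.7, -0.3, -0.6]
grip_width: 1.002
```

{"op": "apply_moves", "data": {
  "targets": [
    [5,-39,0,0,0,0],
    [5,-39,0,0,0,0],
    [5,-39,0,0,0,0],
    [5,-39,0,0,0,0],
    [0,0,0,0,0,0]
  ]
}}

```text
clock: 3.78
tool_pos: [0.4474, 0.1719, 0.3129]
tcp_rot: [-0.001, 0.999, -0.05, 0.0]
wrist_force: [-1.5, -1.2, -0.3]
grip_width: 1.0
```

```bash
python3 -c "
from h import *
todo([.4575,.215,.12])
crop('top',255,250,150,120,5,'t1.png')
todo([.4575,.215,.034])"
```

```text
t 3.78 pos [0.4474 0.1719 0.3129] yaw -5.68 zdir [ 0.001  0.002 -1.   ] q [0.24 0.21 1.57 0.   1.36 1.91] tool d mm [  5.7 -43.5 193. ] F [-1.5 -1.2 -0.3] g 1.0
crop origin 180 190 scale 5
t 3.83 pos [0.4468 0.1693 0.3128] yaw -5.66 zdir [ 0.  0. -1.] q [0.24 0.21 1.57 0.   1.36 1.91] tool d mm [  6.1 -46.4 278.8] F [-0.5 -1.3  1. ] g 0.997
```

View pics/t1.png

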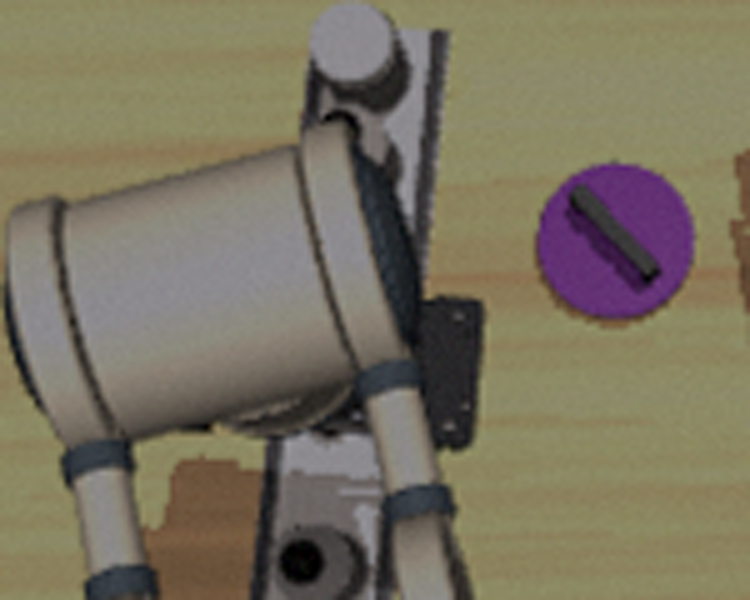

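The overhead view is blocked by the wrist. The gripper is over the lane and the neighbours are clear. Next I centre it and descend.

{"op": "apply_moves", "data": {
  "targets": [
    [3,-23,10,0,0,0],
    [3,-23,30,0,0,0],
    [0,0,40,0,0,0],
    [0,0,40,0,0,0],
    [0,0,30,0,0,0]
  ]
}}

```text
clock: 4.25
tool_pos: [0.4562, 0.2106, 0.1606]
tcp_rot: [0.0, 0.999, -0.052, -0.001]
wrist_force: [-0.7, -0.7, -0.4]
grip_width: 0.999
```

{"op": "apply_moves", "data": {
  "targets": [
    [0,0,30,0,0,0],
    [0,0,20,0,0,0],
    [0,0,0,0,0,0],
    [0,0,0,0,0,0]
  ]
}}

```text
clock: 4.58
tool_pos: [0.4569, 0.2107, 0.1128]
tcp_rot: [0.0, 0.999, -0.052, -0.001]
wrist_force: [0.1, 0.3, 0.3]
grip_width: 1.003
```

```bash
python3 -c "
from h import *
todo([.4575,.215,.034])
crop('side',315,340,160,120,5,'s1.png')"
```

```text
t 4.58 pos [0.4569 0.2107 0.1128] yaw -5.95 zdir [-0.002 -0.001 -1.   ] q [ 0.31  0.49  1.78 -0.    0.88  1.99] tool d mm [ 0.3 -4.4 78.8] F [0.1 0.3 0.3] g 1.003
crop origin 235 280 scale 5
```

View pics/s1.png

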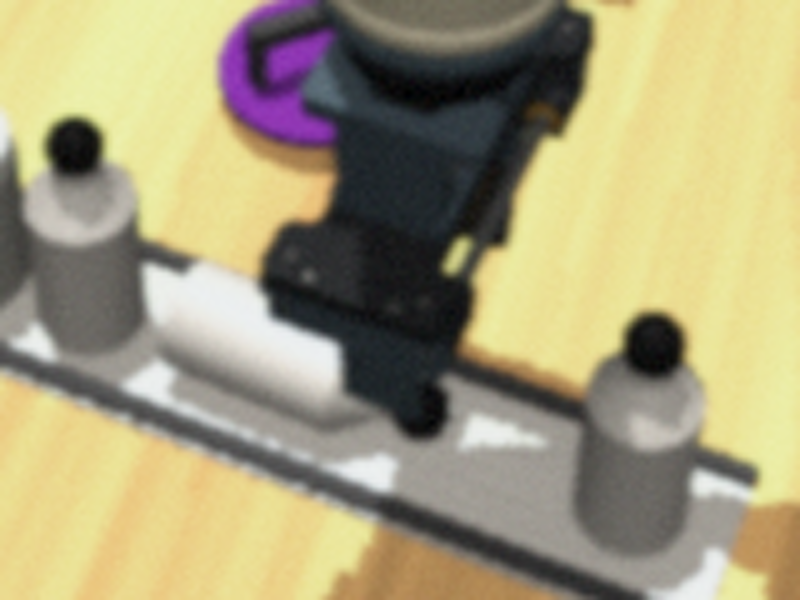

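The side view shows the fingers above the ball (crop 425,410), with both neighbours upright.

{"op": "apply_moves", "data": {
  "targets": [
    [0,-4,30,0,0,0],
    [0,0,30,0,0,0],
    [0,0,19,0,0,0],
    [0,0,0,0,0,0],
    [0,0,0,0,0,0]
  ]
}}

```text
clock: 5.05
tool_pos: [0.4582, 0.2155, 0.035]
tcp_rot: [-0.0, 0.999, -0.052, 0.0]
wrist_force: [-0.8, 0.7, -0.4]
grip_width: 1.003
```

{"op": "apply_moves", "data": {
  "targets": [
    [0,0,0,0,0,0],
    [0,0,0,0,0,0],
    [0,0,0,0,0,0],
    [0,0,0,0,0,0],
    [0,0,0,0,0,0]
  ],
  "claw": 0,
  "grip_force": 15
}}

```text
clock: 5.47
tool_pos: [0.4579, 0.2156, 0.0345]
tcp_rot: [-0.0, 0.999, -0.052, 0.0]
wrist_force: [-0.7, 0.0, -0.4]
grip_width: 0.669
```

```bash
python3 -c "
from h import *
todo([.4575,.215,.034])"
```

```text
t 5.47 pos [0.4579 0.2156 0.0345] yaw -5.91 zdir [ 0.001  0.    -1.   ] q [0.32 0.63 1.83 0.   0.69 2.  ] tool d mm [-0.4  0.6  0.5] F [-0.7  0.  -0.4] g 0.669
```

Still closing.

{"op": "apply_moves", "data": {
  "targets": [
    [0,0,0,0,0,0],
    [0,0,0,0,0,0],
    [0,0,0,0,0,0],
    [0,0,0,0,0,0],
    [0,0,0,0,0,0]
  ]
}}

```text
clock: 5.88
tool_pos: [0.4576, 0.2155, 0.0339]
tcp_rot: [0.0, 0.999, -0.052, -0.0]
wrist_force: [0.5, 0.8, 0.0]
grip_width: 0.299
```

{"op": "apply_moves", "data": {
  "targets": [
    [0,0,0,0,0,0],
    [0,0,0,0,0,0]
  ]
}}

```text
clock: 6.05
tool_pos: [0.4576, 0.2154, 0.0339]
tcp_rot: [0.0, 0.999, -0.052, -0.0]
wrist_force: [-0.1, -0.4, 0.4]
grip_width: 0.294
```

{"op": "apply_moves", "data": {
  "targets": [
    [0,0,-8,0,0,0],
    [0,0,-14,0,0,0],
    [0,0,-14,0,0,0],
    [0,0,-14,0,0,0],
    [0,0,-14,0,0,0]
  ]
}}

```text
clock: 6.47
tool_pos: [0.4575, 0.2154, 0.0991]
tcp_rot: [-0.0, 0.999, -0.052, -0.0]
wrist_force: [-0.1, 0.5, -2.0]
grip_width: 0.296
```

{"op": "apply_moves", "data": {
  "targets": [
    [0,0,-14,0,0,0],
    [0,0,-14,0,0,0],
    [0,0,-14,0,0,0],
    [0,0,-14,0,0,0],
    [0,0,0,0,0,0]
  ]
}}

```text
clock: 6.88
tool_pos: [0.4584, 0.2158, 0.1564]
tcp_rot: [-0.001, 0.999, -0.052, 0.001]
wrist_force: [1.1, 0.5, -2.1]
grip_width: 0.291
```

```bash
python3 -c "
from h import *
todo([.49,.206,.15])
crop('side',310,330,160,120,5,'s2.png')"
```

```text
t 6.88 pos [0.4584 0.2158 0.1564] yaw -5.91 zdir [ 0.003  0.001 -1.   ] q [0.32 0.43 1.73 0.   0.98 2.  ] tool d mm [32.4  6.5  6.5] F [ 1.1  0.5 -2.1] g 0.291
crop origin 230 270 scale 5
```

View pics/s2.png

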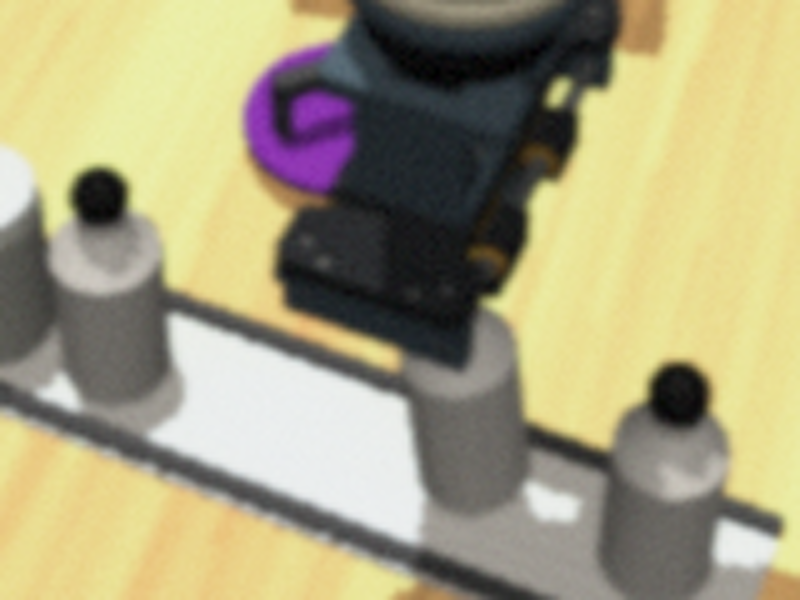

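Run:
```python
from h import *
crop('side',310,330,160,120,5,'s3.png')
todo([.49,.206,.15])
ball=np.array([.4584,.2158,.151])
c6,s6=np.cos(np.radians(-6)),np.sin(np.radians(-6))
im=cv2.imread('pics/s3.png')
for t,col in [(0,(0,0,255)),(.15,(0,255,0)),(-.15,(255,0,0))]:
    d=np.array([np.sin(t)*c6,np.sin(t)*s6,-np.cos(t)])
    e=np.array([c6,s6,0])*np.cos(t)+np.array([0,0,np.sin(t)])
    pts=[]
    # silhouette sides
    for sg in (-1,1):
        a,b=[((proj('side',ball+d*k+sg*.026*np.array([c6,s6,0])*np.cos(t)+sg*.026*np.array([0,0,np.sin(t)]))-[230,270])*5).astype(int) for k in (.04,.122)]
        cv2.line(im,tuple(map(int,a)),tuple(map(int,b)),col,1)
cv2.imwrite('pics/s3o.png',im)
```

```text
crop origin 230 270 scale 5
t 6.98 pos [0.4577 0.2155 0.1542] yaw -5.91 zdir [ 0.001  0.    -1.   ] q [ 0.32  0.43  1.73 -0.    0.98  2.  ] tool d mm [33.1  6.1  4.2] F [ 0.6 -0.  -3.1] g 0.297
```

View pics/s3o.png

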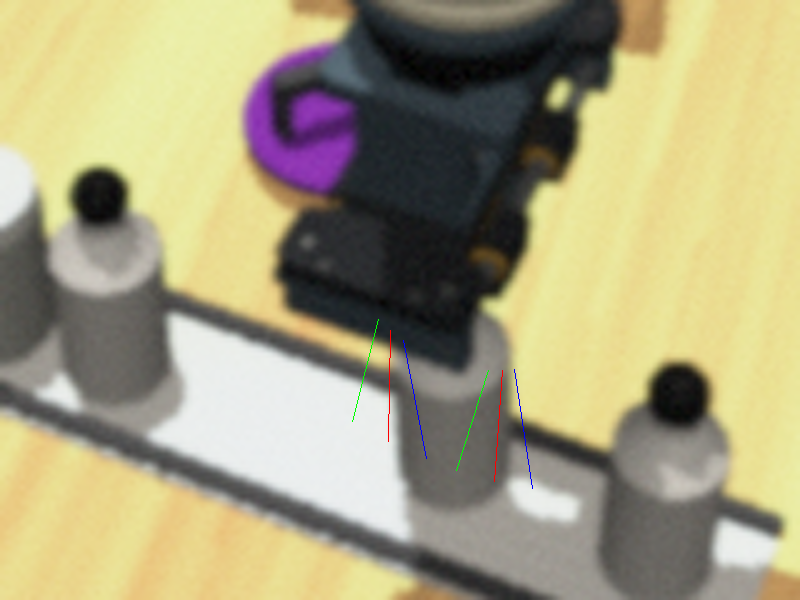

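The flask hangs near vertical and is still swinging slightly. I'll move it to the middle of the gap and let it settle.

{"op": "apply_moves", "data": {
  "targets": [
    [4,1,0,0,0,0],
    [8,1,0,0,0,0],
    [8,2,0,0,0,0],
    [8,1,0,0,0,0],
    [4,1,0,0,0,0]
  ]
}}

```text
clock: 7.4
tool_pos: [0.4904, 0.2058, 0.1536]
tcp_rot: [-0.0, 0.999, -0.052, 0.0]
wrist_force: [-0.5, -0.6, -1.9]
grip_width: 0.293
```

{"op": "apply_moves", "data": {
  "targets": [
    [0,0,0,0,0,0],
    [0,0,3,0,0,0],
    [0,0,3,0,0,0],
    [0,0,3,0,0,0],
    [0,0,0,0,0,0]
  ]
}}

```text
clock: 7.82
tool_pos: [0.4882, 0.2062, 0.1442]
tcp_rot: [0.0, 0.999, -0.052, -0.001]
wrist_force: [0.1, 0.2, -3.2]
grip_width: 0.294
```

Run:
```python
from h import *
crop('side',310,330,160,120,5,'s4.png')
todo([.49,.206,.13])
ball=read_state()["tool_pos"]-[0,0,.005]
c6,s6=np.cos(np.radians(-6)),np.sin(np.radians(-6))
im=cv2.imread('pics/s4.png')
for t,col in [(0,(0,0,255)),(.15,(0,255,0)),(-.15,(255,0,0))]:
    d=np.array([np.sin(t)*c6,np.sin(t)*s6,-np.cos(t)])
    for sg in (-1,1):
        a,b=[((proj('side',ball+d*k+sg*.026*np.array([c6,s6,0])*np.cos(t)+sg*.026*np.array([0,0,np.sin(t)]))-[230,270])*5).astype(int) for k in (.04,.122)]
        cv2.line(im,tuple(map(int,a)),tuple(map(int,b)),col,1)
cv2.imwrite('pics/s4o.png',im)
```

```text
crop origin 230 270 scale 5
t 7.87 pos [0.4883 0.2062 0.1445] yaw -5.9 zdir [-0.001 -0.    -1.   ] q [0.29 0.47 1.68 0.   0.99 1.96] tool d mm [ 1.7  0.  14.5] F [ 0.1  0.1 -3. ] g 0.297
```

View pics/s4o.png

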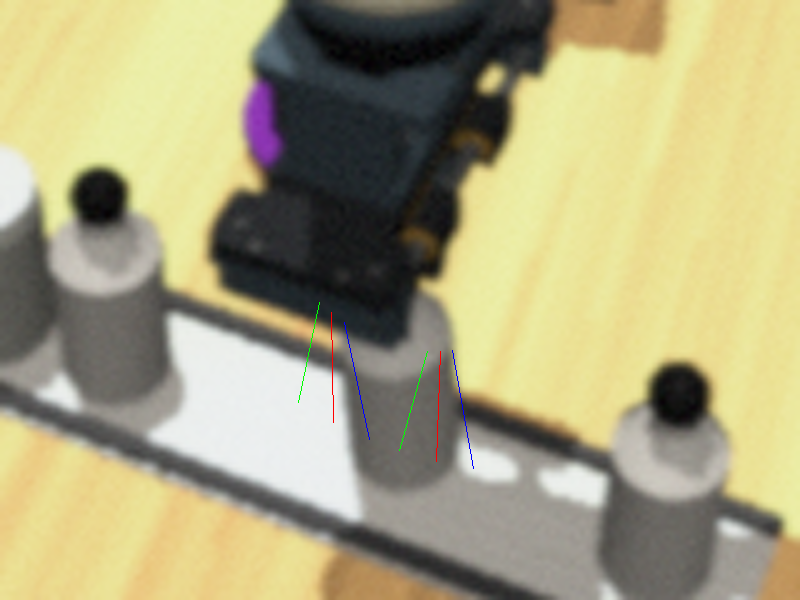

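Tilt is only about 0.05 rad, so I lower it gently.

{"op": "apply_moves", "data": {
  "targets": [
    [0,0,3,0,0,0],
    [0,0,3,0,0,0],
    [0,0,3,0,0,0],
    [0,0,2,0,0,0],
    [0,0,0,0,0,0]
  ]
}}

```text
clock: 8.28
tool_pos: [0.4886, 0.2062, 0.1334]
tcp_rot: [0.0, 0.999, -0.052, -0.0]
wrist_force: [-0.4, -0.1, -2.0]
grip_width: 0.297
```

{"op": "apply_moves", "data": {
  "targets": [
    [0,0,1,0,0,0],
    [0,0,1,0,0,0],
    [0,0,1,0,0,0],
    [0,0,0,0,0,0]
  ]
}}

```text
clock: 8.62
tool_pos: [0.4897, 0.2065, 0.1319]
tcp_rot: [-0.0, 0.999, -0.052, 0.001]
wrist_force: [-2.1, -0.7, 12.5]
grip_width: 0.295
```

{"op": "apply_moves", "data": {
  "targets": [
    [0,0,-0.5,0,0,0],
    [0,0,0,0,0,0]
  ]
}}

```text
clock: 8.78
tool_pos: [0.4893, 0.2064, 0.132]
tcp_rot: [-0.0, 0.999, -0.052, 0.001]
wrist_force: [-1.2, -0.2, 8.0]
grip_width: 0.291
```

Run:
```python
from h import *
crop('side',310,330,160,120,5,'s5.png')
todo([.49,.206,.13])
```

```text
crop origin 230 270 scale 5
t 8.83 pos [0.4892 0.2064 0.1319] yaw -5.91 zdir [ 0.001  0.    -1.   ] q [0.29 0.49 1.69 0.   0.96 1.96] tool d mm [0.8 0.3 1.9] F [-1.1  0.6  8.2] g 0.294
```

View pics/s5.png

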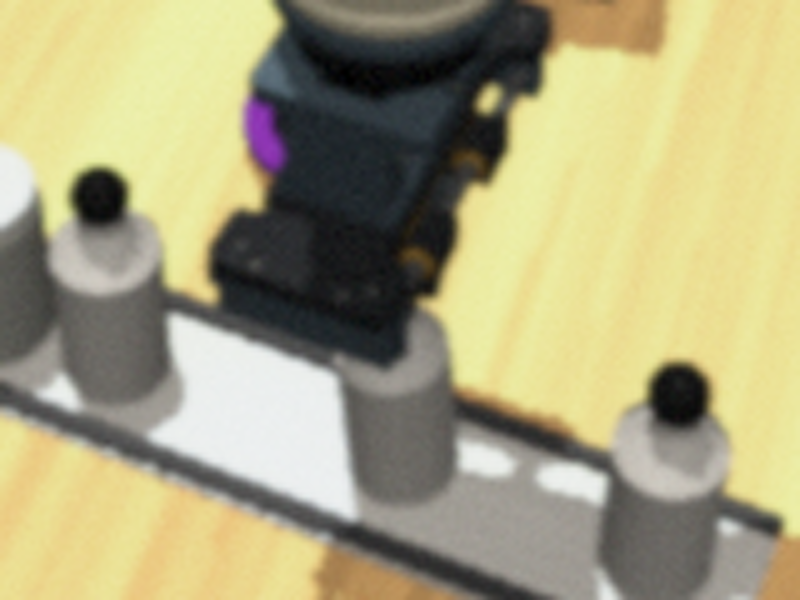

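The body leans slightly: its left edge slope is about 0.13 where I'd expect about 0.03, and the TCP sits about 2 mm high. I'll loosen the grip so it can pivot square.

{"op": "apply_moves", "data": {
  "targets": [
    [0,0,0,0,0,0],
    [0,0,0,0,0,0],
    [0,0,0.5,0,0,0],
    [0,0,0.5,0,0,0],
    [0,0,0,0,0,0]
  ],
  "grip_force": 3
}}

```text
clock: 9.25
tool_pos: [0.4888, 0.2062, 0.1304]
tcp_rot: [0.0, 0.999, -0.052, -0.0]
wrist_force: [-1.3, -0.2, 4.2]
grip_width: 0.301
```

Run:
```python
from h import *
crop('side',310,330,160,120,5,'s6.png')
todo([.49,.206,.13])
```

```text
crop origin 230 270 scale 5
t 9.3 pos [0.4888 0.2062 0.1304] yaw -5.91 zdir [-0. -0. -1.] q [0.29 0.49 1.7  0.   0.95 1.96] tool d mm [1.2 0.1 0.4] F [-1.2 -1.4  4.3] g 0.301
```

View pics/s6.png

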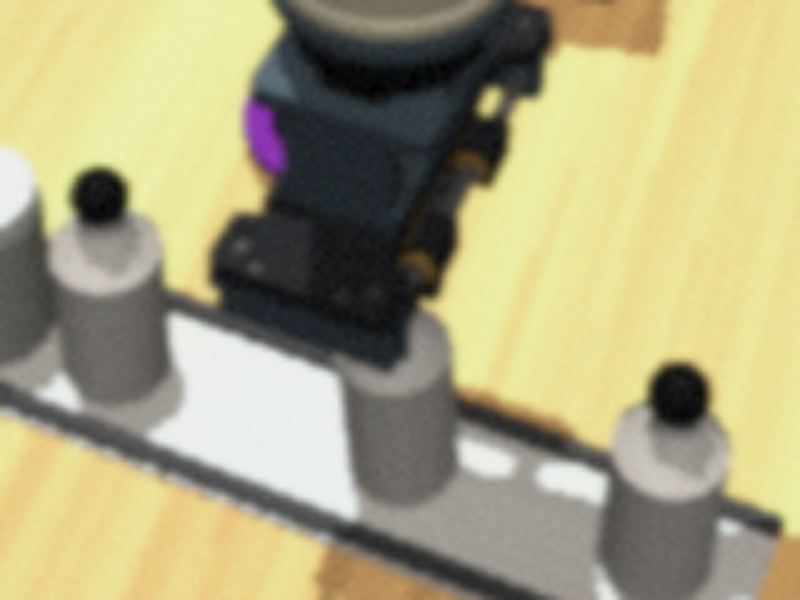

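Run:
```python
from h import *
im=cv2.imread('pics/s6.png')
def body(cx,cy,col,t=0):
    c6,s6=np.cos(np.radians(-6)),np.sin(np.radians(-6))
    ax=np.array([np.sin(t)*c6,np.sin(t)*s6,np.cos(t)]);e1=np.array([c6*np.cos(t),s6*np.cos(t),-np.sin(t)]);e2=np.cross(ax,e1)
    pts=[]
    for z in (0,.085):
        for a in np.linspace(0,6.28,40):
            pts.append((proj('side',np.array([cx,cy,.003])+ax*z+.026*(np.cos(a)*e1+np.sin(a)*e2))-[230,270])*5)
    h=cv2.convexHull(np.array(pts,np.float32)).astype(int)
    cv2.polylines(im,[h],True,col,1)
body(.358,.2187,(0,0,255));body(.628,.194,(0,0,255));body(.489,.206,(0,0,255));body(.489-.0098,.206+.001,(0,255,0),.08)
cv2.imwrite('pics/s6o.png',im)
```

```text
(no output)
```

View pics/s6o.png

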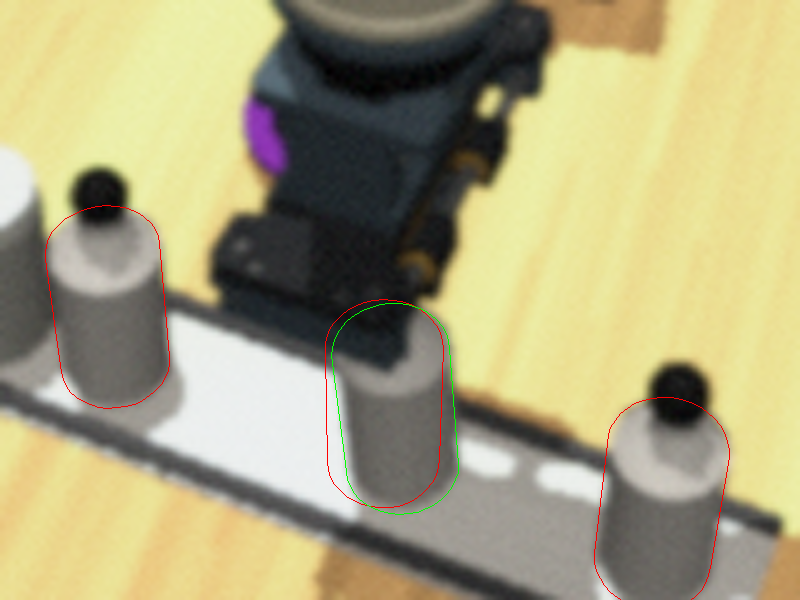

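The overlay matches both neighbours. The held flask matches the outline tilted 0.08 rad, with the ball leaning away from the robot. I'll ease the ball back along -x.

{"op": "apply_moves", "data": {
  "targets": [
    [-2,0,0,0,0,0],
    [-2,0,0,0,0,0],
    [-2,0,0,0,0,0],
    [-1,0,0,0,0,0],
    [0,0,0,0,0,0]
  ]
}}

```text
clock: 9.72
tool_pos: [0.4814, 0.2069, 0.1302]
tcp_rot: [0.0, 0.999, -0.051, -0.0]
wrist_force: [0.2, 0.9, -2.9]
grip_width: 0.305
```

```bash
cat >> h.py <<'E'
def bodies(name,out,bl,u0,v0,s):
    im=cv2.imread('pics/'+name)
    for cx,cy,t in bl:
        c6,s6=np.cos(np.radians(-6)),np.sin(np.radians(-6))
        ax=np.array([np.sin(t)*c6,np.sin(t)*s6,np.cos(t)]);e1=np.array([c6*np.cos(t),s6*np.cos(t),-np.sin(t)]);e2=np.cross(ax,e1)
        pts=[(proj('side',np.array([cx,cy,.003])+ax*z+.026*(np.cos(a)*e1+np.sin(a)*e2))-[u0,v0])*s for z in (0,.085) for a in np.linspace(0,6.28,40)]
        cv2.polylines(im,[cv2.convexHull(np.array(pts,np.float32)).astype(int)],True,(0,0,255),1)
    cv2.imwrite('pics/'+out,im)
E
python3 - <<'E'
from h import *
crop('side',310,330,160,120,5,'s7.png')
todo([.49,.206,.13])
p=read_state()["tool_pos"]
bodies('s7.png','s7o.png',[(.358,.2187,0),(.628,.194,0),(p[0],p[1],0)],230,270,5)
E
```

```text
crop origin 230 270 scale 5
t 9.77 pos [0.4816 0.2069 0.1303] yaw -5.91 zdir [-0. -0. -1.] q [0.29 0.49 1.71 0.   0.95 1.97] tool d mm [8.4 0.  0.3] F [-0.3 -0.9 -1.5] g 0.298
```

View pics/s7o.png

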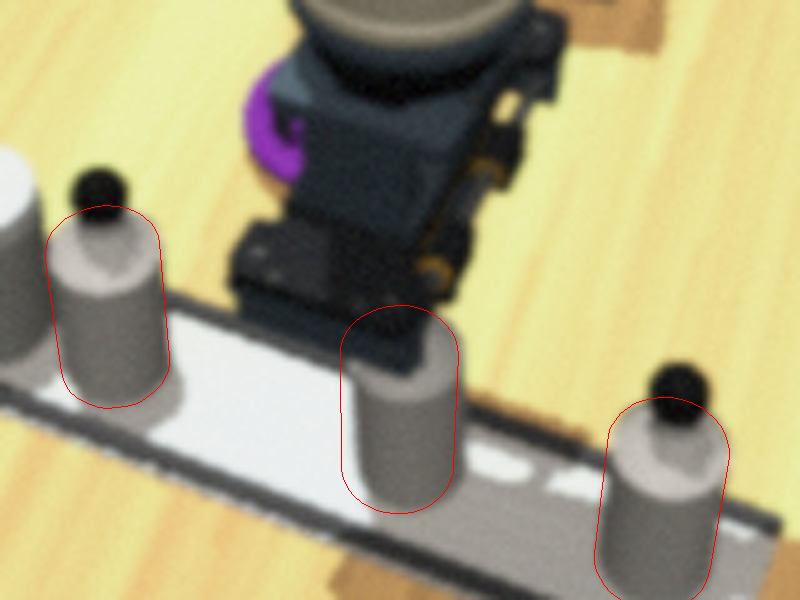

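{"op": "apply_moves", "data": {
  "targets": [
    [0,0,0.5,0,0,0],
    [0,0,0.5,0,0,0],
    [0,0,0.5,0,0,0],
    [0,0,0.5,0,0,0],
    [0,0,0,0,0,0]
  ]
}}

```text
clock: 10.18
tool_pos: [0.4819, 0.2069, 0.1285]
tcp_rot: [-0.0, 0.999, -0.052, 0.0]
wrist_force: [-1.0, -0.8, 4.8]
grip_width: 0.303
```

Run:
```python
from h import *
crop('side',310,330,160,120,5,'s8.png')
todo([.49,.206,.13])
p=read_state()["tool_pos"]
bodies('s8.png','s8o.png',[(.358,.2187,0),(.628,.194,0),(p[0],p[1],0)],230,270,5)
```

```text
crop origin 230 270 scale 5
t 10.23 pos [0.4819 0.2069 0.1285] yaw -5.91 zdir [ 0.  0. -1.] q [ 0.29  0.49  1.71 -0.    0.94  1.97] tool d mm [ 8.1  0.1 -1.5] F [-1.7 -1.4  5.1] g 0.3
```

View pics/s8o.png

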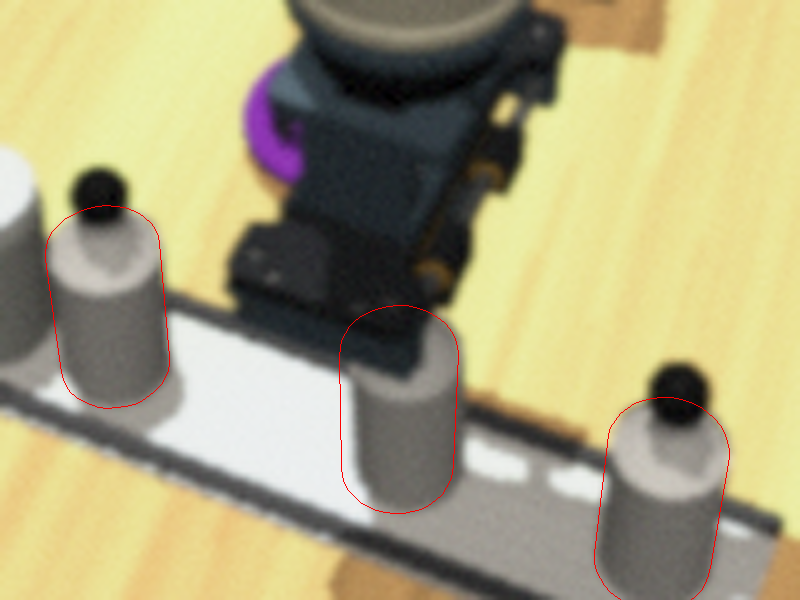

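{"op": "apply_moves", "data": {
  "targets": [
    [-1.5,0,0.2,0,0,0],
    [-1.5,0,0.2,0,0,0],
    [-1.5,0,0.2,0,0,0],
    [-1.5,0,0.2,0,0,0],
    [0,0,0,0,0,0]
  ]
}}

```text
clock: 10.65
tool_pos: [0.4757, 0.2076, 0.1277]
tcp_rot: [-0.0, 0.999, -0.052, 0.0]
wrist_force: [0.7, -1.1, 4.3]
grip_width: 0.299
```

Run:
```python
from h import *
crop('side',310,330,160,120,5,'s9.png')
todo([.49,.206,.13])
p=read_state()["tool_pos"]
bodies('s9.png','s9o.png',[(.358,.2187,0),(.628,.194,0),(p[0],p[1],0)],230,270,5)
```

```text
crop origin 230 270 scale 5
t 10.7 pos [0.4759 0.2076 0.1276] yaw -5.91 zdir [ 0.  0. -1.] q [0.3  0.48 1.73 0.   0.93 1.97] tool d mm [14.2  0.1 -2.4] F [ 0.  -0.8  1.9] g 0.304
```

View pics/s9o.png

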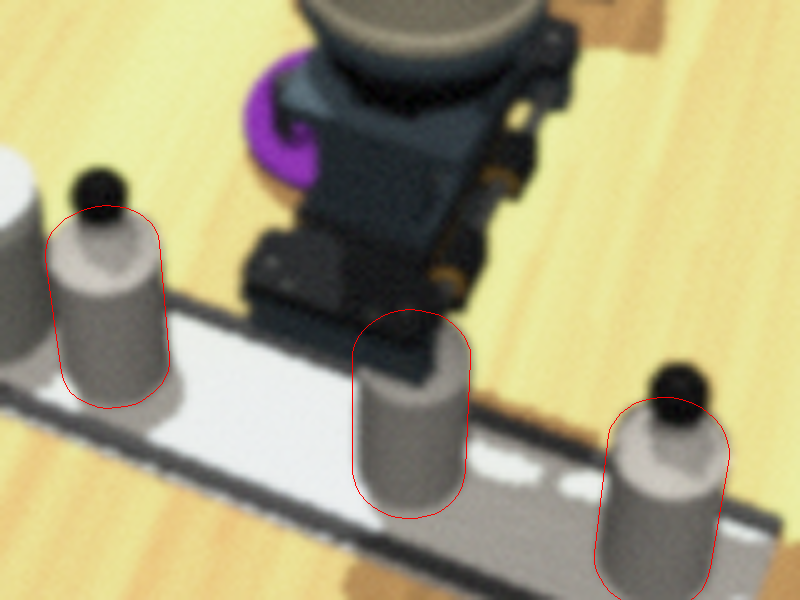

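It is square now, as the overlay matches the body. Releasing.

{"op": "apply_moves", "data": {
  "targets": [
    [0,0,0,0,0,0],
    [0,0,0,0,0,0],
    [0,0,0,0,0,0],
    [0,0,0,0,0,0],
    [0,0,0,0,0,0]
  ],
  "claw": 0.9
}}

```text
clock: 11.12
tool_pos: [0.4758, 0.2075, 0.1275]
tcp_rot: [0.0, 0.999, -0.052, -0.0]
wrist_force: [-0.0, 0.5, 0.5]
grip_width: 0.632
```

{"op": "apply_moves", "data": {
  "targets": [
    [0,0,0,0,0,0],
    [0,0,-8,0,0,0],
    [0,0,-15,0,0,0],
    [0,0,-25,0,0,0],
    [0,0,-30,0,0,0]
  ]
}}

```text
clock: 11.53
tool_pos: [0.475, 0.2073, 0.206]
tcp_rot: [0.0, 0.999, -0.052, -0.001]
wrist_force: [0.9, 0.5, 0.1]
grip_width: 0.897
```

{"op": "apply_moves", "data": {
  "targets": [
    [0,0,-40,0,0,0],
    [0,0,-40,0,0,0],
    [0,20,-30,0,0,0],
    [0,40,0,0,0,0],
    [0,40,0,0,0,0]
  ]
}}

```text
clock: 11.95
tool_pos: [0.466, 0.1078, 0.3181]
tcp_rot: [-0.0, 0.999, -0.05, 0.002]
wrist_force: [1.1, 0.1, -1.1]
grip_width: 0.898
```

Run:
```python
from h import *
crop('side',310,310,180,140,4,'s10.png')
todo([.5605,-.197,.32])
bodies('s10.png','s10o.png',[(.358,.2187,0),(.628,.194,0),(.476,.2076,0)],220,240,4)
```

```text
crop origin 220 240 scale 4
t 12.0 pos [0.4647 0.1014 0.3171] yaw -5.96 zdir [ 0.002 -0.003 -1.   ] q [ 0.09  0.2   1.57 -0.    1.37  1.77] tool d mm [126.3 286.9  -1.9] F [ 2.3 -3.4 -0.2] g 0.899
```

View pics/s10o.png

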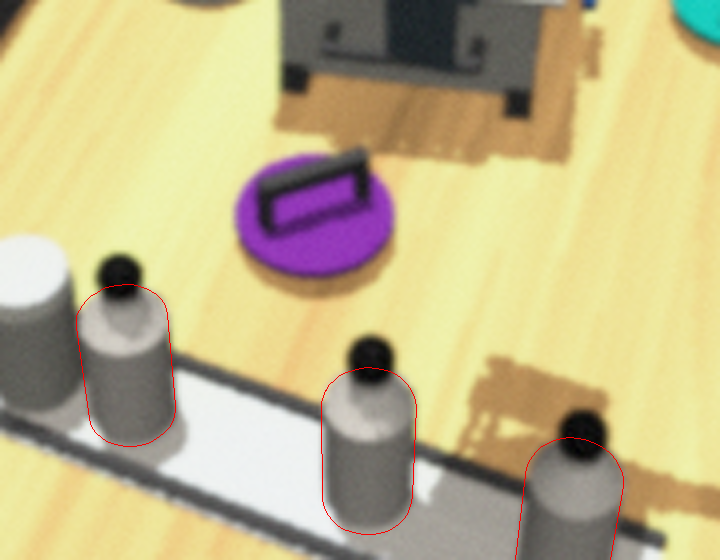

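All three flasks stand upright with the neighbours unmoved, and the new one is at about (0.476, 0.208). Next I refine the bar pose by overlaying a model on the first pictures.

Run:
```python
from h import *
def ov(cx,cy,yaw,out):
    y=np.radians(yaw);ey=np.array([-np.sin(y),np.cos(y),0]);ex=np.array([np.cos(y),np.sin(y),0])
    outs=[]
    for c,(u0,v0) in [("top",(335,200)),("side",(282,165))]:
        im=cv2.imread(f'pics/{c}0.png')[v0:v0+75,u0:u0+90];im=cv2.resize(im,None,fx=8,fy=8,interpolation=cv2.INTER_CUBIC)[:, :]
        f=lambda p:tuple(((proj(c,p)-[u0,v0]+.5)*8).astype(int).tolist())
        o=np.array([cx,cy,0])
        for z in (.200,.214):
            P=[f(o+ex*a*.006+ey*b*.038+[0,0,z]) for a,b in [(1,1),(1,-1),(-1,-1),(-1,1)]]
            cv2.polylines(im,[np.array(P)],True,(0,0,255) if z>.21 else (0,200,0),1)
        for r,z in [(.053,.173),(.047,.165),(.047,.128)]:
            cv2.polylines(im,[np.array([f(o+[r*np.cos(a),r*np.sin(a),z]) for a in np.linspace(0,6.28,60)])],True,(255,0,0),1)
        outs.append(im)
    cv2.imwrite('pics/'+out,cv2.resize(np.vstack(outs),None,fx=.66,fy=.66)[:, :])
    cv2.imwrite('pics/t_'+out,outs[0]);cv2.imwrite('pics/s_'+out,outs[1])
ov(.5605,-.1975,1.5,'ov.png')
```

```text
(no output)
```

View pics/t_ov.png

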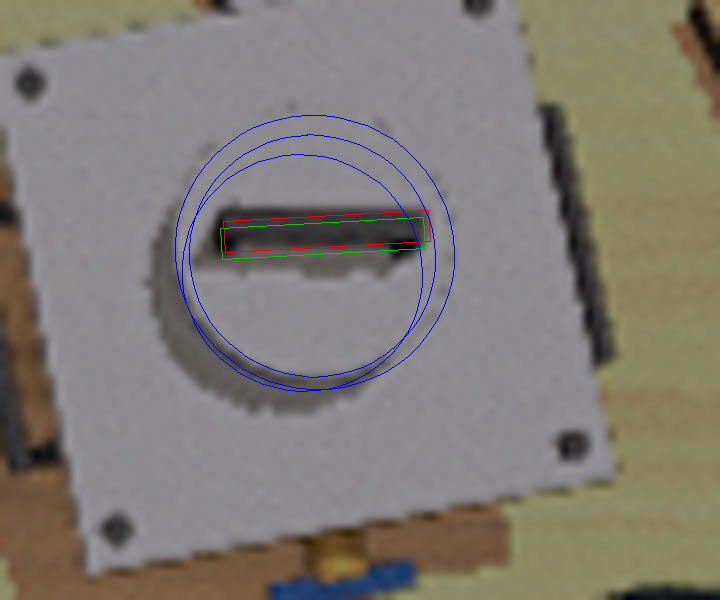

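View pics/s_ov.png

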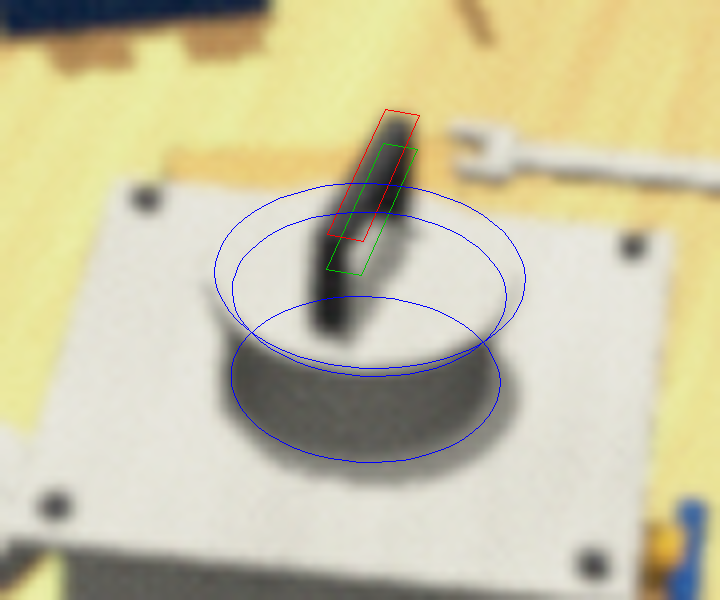

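Run:
```python
from h import *
def ov(cx,cy,yaw,out):
    y=np.radians(yaw);ey=np.array([-np.sin(y),np.cos(y),0]);ex=np.array([np.cos(y),np.sin(y),0])
    outs=[]
    for c,(u0,v0) in [("top",(335,205)),("side",(300,165))]:
        im=cv2.imread(f'pics/{c}0.png')[v0:v0+60,u0:u0+66];im=cv2.resize(im,None,fx=6,fy=6,interpolation=cv2.INTER_CUBIC)
        f=lambda p:tuple(((proj(c,p)-[u0,v0]+.5)*6).astype(int).tolist())
        o=np.array([cx,cy,0])
        for z in (.200,.214):
            P=[f(o+ex*a*.006+ey*b*.038+[0,0,z]) for a,b in [(1,1),(1,-1),(-1,-1),(-1,1)]]
            cv2.polylines(im,[np.array(P)],True,(0,0,255) if z>.21 else (0,200,0),1)
        for r,z in [(.053,.173)]:
            cv2.polylines(im,[np.array([f(o+[r*np.cos(a),r*np.sin(a),z]) for a in np.linspace(0,6.28,60)])],True,(255,0,0),1)
        outs.append(im)
    return np.hstack(outs)
cv2.imwrite('pics/ov2.png',np.vstack([ov(.5615,-.1955,-2,''),]))
cv2.imwrite('pics/ov3.png',ov(.5605,-.194,-4,''))
```

```text
(no output)
```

View pics/ov2.png

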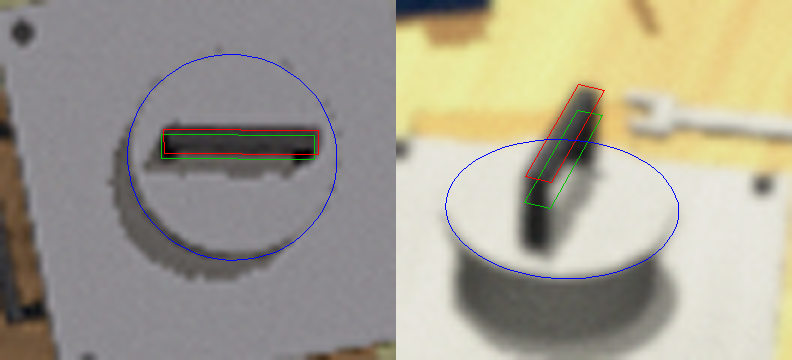

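View pics/ov3.png

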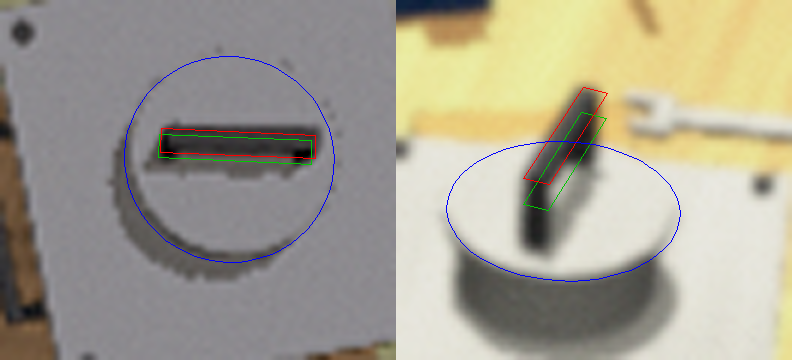

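The fit gives the bar centre at (0.562, -0.195), yaw about -3°. I rotate so the jaws close across it.

{"op": "apply_moves", "data": {
  "targets": [
    [0,0,0,0,0,-0.12],
    [0,0,0,0,0,-0.12],
    [0,0,0,0,0,-0.12],
    [0,0,0,0,0,-0.12],
    [0,0,0,0,0,-0.12]
  ],
  "claw": 1
}}

```text
clock: 12.42
tool_pos: [0.4654, 0.108, 0.3162]
tcp_rot: [-0.0, 0.969, 0.249, 0.0]
wrist_force: [-0.2, 0.8, 0.2]
grip_width: 1.001
```

{"op": "apply_moves", "data": {
  "targets": [
    [0,0,0,0,0,-0.12],
    [0,0,0,0,0,-0.12],
    [0,0,0,0,0,-0.12],
    [0,0,0,0,0,-0.12],
    [0,0,0,0,0,-0.12]
  ]
}}

```text
clock: 12.83
tool_pos: [0.4654, 0.1081, 0.3162]
tcp_rot: [0.0, 0.852, 0.524, 0.0]
wrist_force: [0.3, -0.6, 0.2]
grip_width: 1.002
```

{"op": "apply_moves", "data": {
  "targets": [
    [0,0,0,0,0,-0.12],
    [0,0,0,0,0,-0.12],
    [0,0,0,0,0,-0.12],
    [0,0,0,0,0,-0.06],
    [0,0,0,0,0,0]
  ]
}}

```text
clock: 13.25
tool_pos: [0.4654, 0.1081, 0.3161]
tcp_rot: [0.0, 0.725, 0.689, 0.0]
wrist_force: [0.2, 0.5, 0.7]
grip_width: 1.001
```

```bash
python3 -c "
from h import *
todo([.5625,-.195,.30])"
```

```text
t 13.25 pos [0.4654 0.1081 0.3161] yaw 87.09 zdir [ 0.  0. -1.] q [ 0.1   0.2   1.57 -0.    1.37  0.15] tool d mm [-297.7  112.4   16.1] F [0.2 0.5 0.7] g 1.001
```

{"op": "apply_moves", "data": {
  "targets": [
    [-30,12,0,0,0,0],
    [-30,12,0,0,0,0],
    [-30,12,0,0,0,0],
    [-30,12,0,0,0,0],
    [-30,12,0,0,0,0]
  ]
}}

```text
clock: 13.67
tool_pos: [0.5175, -0.0465, 0.3161]
tcp_rot: [0.0, 0.727, 0.687, 0.0]
wrist_force: [1.1, -0.1, 0.6]
grip_width: 0.994
```

{"op": "apply_moves", "data": {
  "targets": [
    [-30,12,0,0,0,0],
    [-30,12,0,0,0,0],
    [-30,12,0,0,0,0],
    [-30,10,0,0,0,0],
    [-28,6,0,0,0,0]
  ]
}}

```text
clock: 14.08
tool_pos: [0.5618, -0.1974, 0.3159]
tcp_rot: [0.0, 0.727, 0.687, 0.0]
wrist_force: [0.5, 0.2, -0.1]
grip_width: 1.001
```

{"op": "apply_moves", "data": {
  "targets": [
    [0,0,20,0,0,0],
    [0,0,15,0,0,0],
    [0,0,5,0,0,0],
    [0,0,0,0,0,0]
  ]
}}

```text
clock: 14.42
tool_pos: [0.5607, -0.1952, 0.2747]
tcp_rot: [-0.001, 0.727, 0.687, -0.0]
wrist_force: [0.9, 0.5, 0.8]
grip_width: 0.997
```

```bash
python3 -c "
from h import *
todo([.5625,-.195,.208])
crop('side',330,190,140,110,5,'p1.png')
crop('top',375,230,140,110,5,'p1t.png')"
```

```text
t 14.42 pos [ 0.5607 -0.1952  0.2747] yaw 86.8 zdir [-0.002  0.001 -1.   ] q [-0.44  0.41  1.37  0.    1.37 -0.38] tool d mm [ 0.3  1.9 66.7] F [0.9 0.5 0.8] g 0.997
crop origin 260 135 scale 5
crop origin 305 175 scale 5
```

View pics/p1.png

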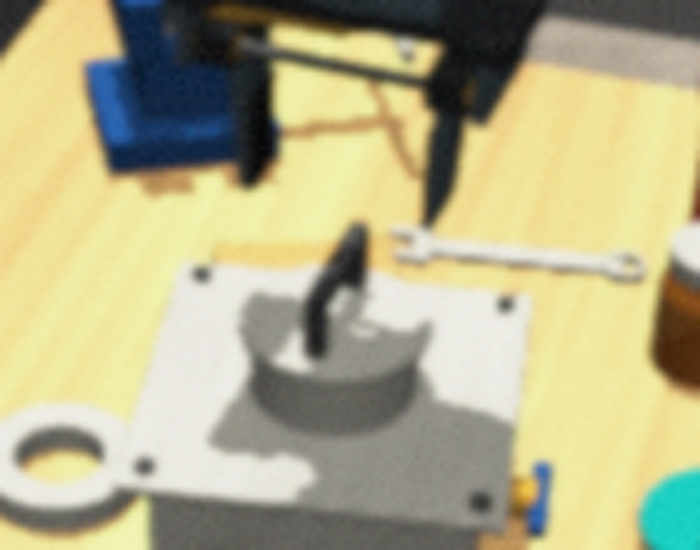

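View pics/p1t.png

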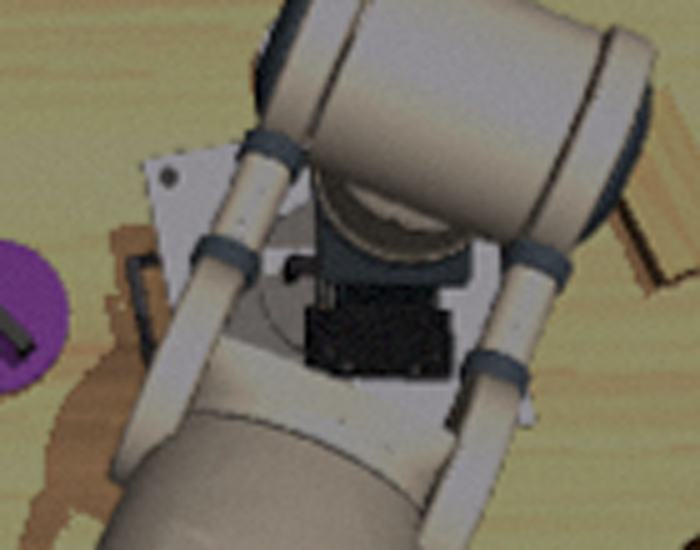

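The fingers straddle the bar (side crop 335,280). Descending.

{"op": "apply_moves", "data": {
  "targets": [
    [0,2,25,0,0,0],
    [0,0,25,0,0,0],
    [0,0,12,0,0,0],
    [0,0,4,0,0,0],
    [0,0,0,0,0,0]
  ]
}}

```text
clock: 14.93
tool_pos: [0.5635, -0.1954, 0.2099]
tcp_rot: [-0.0, 0.726, 0.688, -0.0]
wrist_force: [-0.6, 0.0, 0.1]
grip_width: 0.997
```

```bash
python3 -c "
from h import *
todo([.5625,-.195,.208])
crop('side',330,190,110,90,7,'p2.png')"
```

```text
t 14.93 pos [ 0.5635 -0.1954  0.2099] yaw 86.91 zdir [-0.  0. -1.] q [-0.43  0.48  1.45 -0.    1.22 -0.38] tool d mm [ 0.3 -1.   1.9] F [-0.6  0.   0.1] g 0.997
crop origin 275 145 scale 7
```

View pics/p2.png

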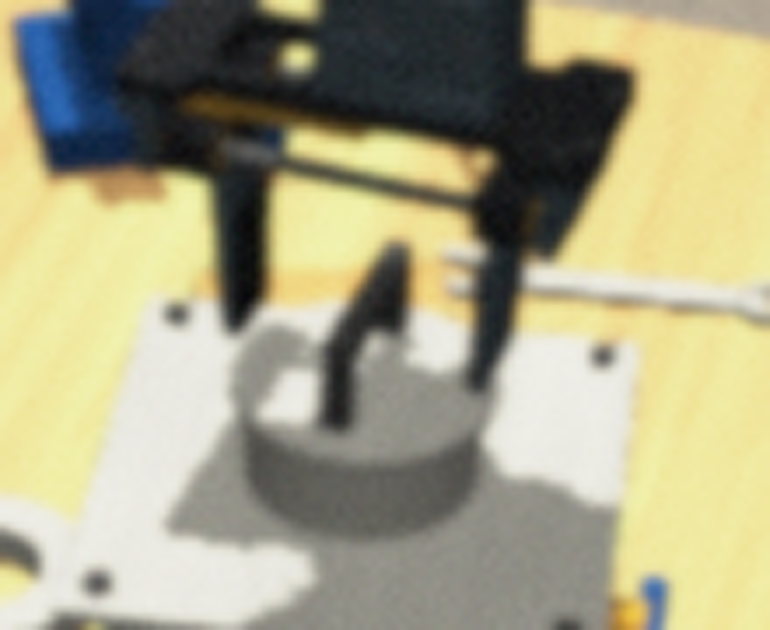

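{"op": "apply_moves", "data": {
  "targets": [
    [0,-1,1.5,0,0,0],
    [0,0,0,0,0,0],
    [0,0,0,0,0,0],
    [0,0,0,0,0,0],
    [0,0,0,0,0,0]
  ],
  "claw": 0,
  "grip_force": 8
}}

```text
clock: 15.4
tool_pos: [0.5625, -0.1957, 0.2085]
tcp_rot: [0.0, 0.726, 0.688, 0.0]
wrist_force: [-0.5, -0.8, 0.1]
grip_width: 0.664
```

{"op": "apply_moves", "data": {
  "targets": [
    [0,0,0,0,0,0],
    [0,0,0,0,0,0],
    [0,0,0,0,0,0],
    [0,0,0,0,0,0],
    [0,0,0,0,0,0]
  ]
}}

```text
clock: 15.82
tool_pos: [0.5624, -0.1956, 0.2081]
tcp_rot: [-0.0, 0.726, 0.688, 0.0]
wrist_force: [0.0, 0.2, 0.0]
grip_width: 0.299
```

{"op": "apply_moves", "data": {
  "targets": [
    [0,0,0,0,0,0],
    [0,0,0,0,0,0],
    [0,0,0,0,0,0],
    [0,0,0,0,0,0]
  ]
}}

```text
clock: 16.15
tool_pos: [0.5627, -0.1957, 0.2082]
tcp_rot: [0.0, 0.726, 0.688, 0.0]
wrist_force: [3.0, -0.8, -0.9]
grip_width: 0.132
```

```bash
python3 -c "
from h import *
todo([.5625,-.195,.208]); print(read_state()['moment'])"
```

```text
t 16.15 pos [ 0.5627 -0.1957  0.2082] yaw 86.91 zdir [ 0.001 -0.    -1.   ] q [-0.43  0.48  1.45  0.    1.21 -0.38] tool d mm [ 0.6 -0.2  0.2] F [ 3.  -0.8 -0.9] g 0.132
[-0.11144278 -0.50568136  0.07549379]
```

Gripped: the width is 12 mm, which matches the bar. A 3 N side force says to shift a touch towards +x, then grip firmly.

{"op": "apply_moves", "data": {
  "targets": [
    [0,0.5,0,0,0,0],
    [0,0,0,0,0,0]
  ]
}}

```text
clock: 16.32
tool_pos: [0.5627, -0.1956, 0.2081]
tcp_rot: [-0.0, 0.726, 0.688, -0.0]
wrist_force: [0.2, -0.8, 1.3]
grip_width: 0.128
```

{"op": "apply_moves", "data": {
  "targets": [
    [0,0,0,0,0,0],
    [0,0,0,0,0,0],
    [0,0,0,0,0,0]
  ],
  "grip_force": 45
}}

```text
clock: 16.57
tool_pos: [0.5627, -0.1957, 0.2081]
tcp_rot: [-0.0, 0.726, 0.688, -0.0]
wrist_force: [-0.9, -1.2, 0.3]
grip_width: 0.131
```

```bash
python3 -c "
from h import *
todo([.5625,-.195,.208]); print(read_state()['moment'])"
```

```text
t 16.57 pos [ 0.5627 -0.1957  0.2081] yaw 86.9 zdir [-0. -0. -1.] q [-0.43  0.48  1.45 -0.    1.21 -0.38] tool d mm [ 0.6 -0.3  0.1] F [-0.9 -1.2  0.3] g 0.131
[-0.22413021  0.14282227  0.00240788]
```

Forces are nulled. Now a slow straight pull.

{"op": "apply_moves", "data": {
  "targets": [
    [0,0,-0.6,0,0,0],
    [0,0,-0.6,0,0,0],
    [0,0,-0.6,0,0,0],
    [0,0,-0.6,0,0,0],
    [0,0,-0.6,0,0,0]
  ]
}}

```text
clock: 16.98
tool_pos: [0.5625, -0.1954, 0.2105]
tcp_rot: [-0.001, 0.726, 0.688, -0.0]
wrist_force: [1.6, -0.5, -16.2]
grip_width: 0.129
```

{"op": "apply_moves", "data": {
  "targets": [
    [0,0,-0.6,0,0,0],
    [0,0,-0.6,0,0,0],
    [0,0,-0.6,0,0,0],
    [0,0,0,0,0,0]
  ]
}}

```text
clock: 17.32
tool_pos: [0.5627, -0.1955, 0.213]
tcp_rot: [-0.0, 0.726, 0.688, -0.0]
wrist_force: [-0.5, 0.6, -10.4]
grip_width: 0.13
```

```bash
python3 -c "
from h import *
todo([.5625,-.195,.208]); print(read_state()['moment'])"
```

```text
t 17.32 pos [ 0.5627 -0.1955  0.213 ] yaw 86.91 zdir [-0.  0. -1.] q [-0.43  0.47  1.45  0.    1.22 -0.38] tool d mm [ 0.5 -0.2  5. ] F [ -0.5   0.6 -10.4] g 0.13
[ 0.15841835  0.0773636  -0.02121245]
```

Past the peak and falling. Continuing slowly through about 11 mm.

{"op": "apply_moves", "data": {
  "targets": [
    [0,0,-0.6,0,0,0],
    [0,0,-0.6,0,0,0],
    [0,0,-0.6,0,0,0],
    [0,0,-0.6,0,0,0],
    [0,0,-0.6,0,0,0]
  ]
}}

```text
clock: 17.73
tool_pos: [0.5632, -0.1958, 0.2165]
tcp_rot: [0.001, 0.726, 0.688, 0.0]
wrist_force: [1.2, 0.1, -3.2]
grip_width: 0.128
```

{"op": "apply_moves", "data": {
  "targets": [
    [0,0,-0.8,0,0,0],
    [0,0,-0.8,0,0,0],
    [0,0,-0.8,0,0,0],
    [0,0,-0.8,0,0,0],
    [0,0,-0.8,0,0,0]
  ]
}}

```text
clock: 18.15
tool_pos: [0.5627, -0.1956, 0.22]
tcp_rot: [-0.0, 0.726, 0.688, -0.0]
wrist_force: [0.3, -0.4, -4.0]
grip_width: 0.125
```

{"op": "apply_moves", "data": {
  "targets": [
    [0,0,-1,0,0,0],
    [0,0,-1,0,0,0],
    [0,0,-1,0,0,0],
    [0,0,-1,0,0,0],
    [0,0,-1,0,0,0]
  ]
}}

```text
clock: 18.57
tool_pos: [0.5628, -0.1956, 0.225]
tcp_rot: [-0.0, 0.726, 0.688, -0.0]
wrist_force: [-0.1, -0.1, -3.4]
grip_width: 0.126
```

```bash
python3 -c "
from h import *
todo([.5625,-.195,.238]); print(read_state()['moment'])
crop('side',330,190,110,90,7,'p3.png')"
```

```text
t 18.57 pos [ 0.5628 -0.1956  0.225 ] yaw 86.91 zdir [-0.  0. -1.] q [-0.43  0.46  1.43  0.    1.25 -0.38] tool d mm [  0.6  -0.4 -13. ] F [-0.1 -0.1 -3.4] g 0.126
[-0.00814403 -0.13518736 -0.06793389]
crop origin 275 145 scale 7
```

View pics/p3.png

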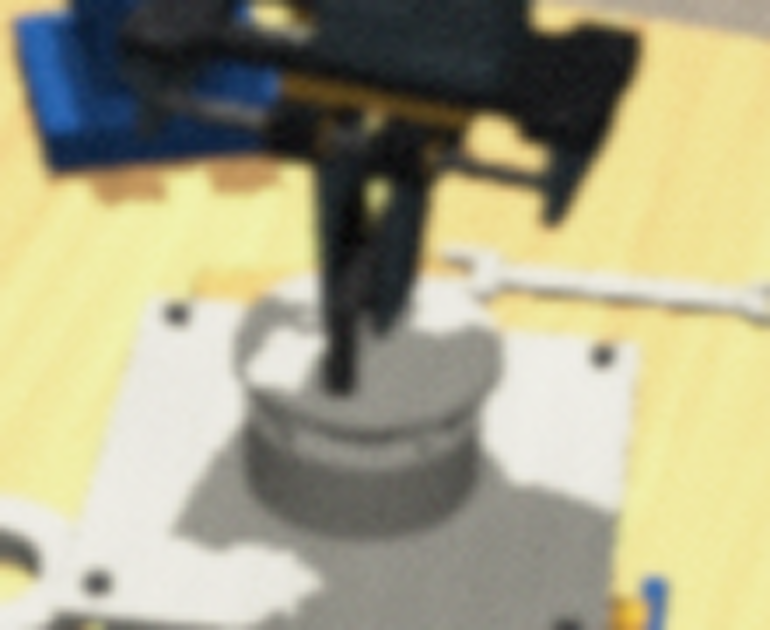

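The seal is free (weight about 3.5–4 N) and the lid is level, 17 mm up. Raising it to 30 mm.

{"op": "apply_moves", "data": {
  "targets": [
    [0,0,-3,0,0,0],
    [0,0,-3,0,0,0],
    [0,0,-3,0,0,0],
    [0,0,-3,0,0,0],
    [0,0,-1,0,0,0]
  ]
}}

```text
clock: 19.03
tool_pos: [0.5631, -0.1957, 0.2386]
tcp_rot: [0.0, 0.726, 0.688, 0.0]
wrist_force: [-0.5, -0.3, -4.1]
grip_width: 0.13
```

{"op": "apply_moves", "data": {
  "targets": [
    [0,0,0,0,0,0],
    [0,0,0,0,0,0],
    [0,0,0,0,0,0],
    [0,0,0,0,0,0],
    [0,0,0,0,0,0]
  ]
}}

```text
clock: 19.45
tool_pos: [0.5628, -0.1956, 0.2378]
tcp_rot: [-0.0, 0.726, 0.688, -0.0]
wrist_force: [0.2, 0.1, -3.6]
grip_width: 0.131
```

Run:
```python
from h import *
todo([.5627,-.1957,.2381]); print(read_state()['moment'])
crop('side',330,190,110,90,7,'p4.png')
im=cv2.imread('pics/p4.png')
f=lambda p:((proj('side',np.array(p))-[275,145]+.5)*7).astype(int)
for r,z in [(.053,.195),(.053,.203),(.047,.165),(.047,.128)]:
    cv2.polylines(im,[np.array([f([.562+r*np.cos(a),-.1955+r*np.sin(a),z]) for a in np.linspace(0,6.28,60)])],True,(0,0,255),1)
cv2.imwrite('pics/p4o.png',im)
im=read_camera('side');cv2.imwrite('pics/full.png',im[:,:,::-1])
bodies('full.png','fullo.png',[(.358,.2187,0),(.628,.194,0),(.476,.2076,0)],0,0,1)
```

```text
t 19.45 pos [ 0.5628 -0.1956  0.2378] yaw 86.91 zdir [-0.  0. -1.] q [-0.43  0.45  1.41  0.    1.28 -0.38] tool d mm [-0.1 -0.1 -0.3] F [ 0.2  0.1 -3.6] g 0.131
[-0.03428107 -0.09685363 -0.02896551]
crop origin 275 145 scale 7
```

View pics/p4o.png

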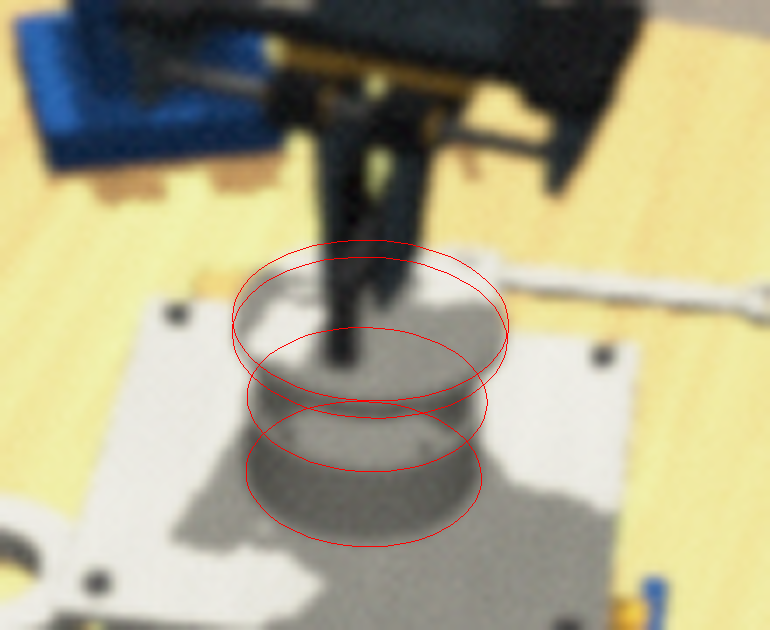

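View pics/fullo.png

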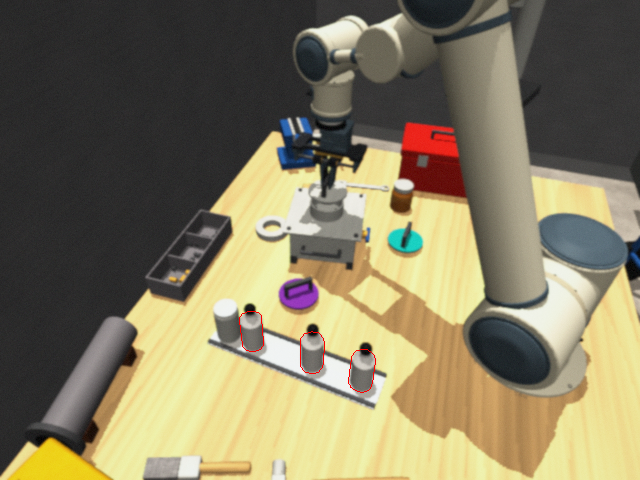

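The lid is level, about 30 mm above the neck and over it. The three flasks stand at side (251,330), (312,350) and (362,370), and everything else is where it was. Handing in.

```bash
python3 -c "
from workcell import bot
print(bot.sign_off())"
```

```text
the job is handed in; nothing more can be done
None
```

The fallen flask now stands released in the lane, and the lid is held level about 30 mm above the neck. I handed the job in at about 19.6 s of the 51 s allowed.

- **Flask:** I lifted it by its ball and set it down in the gap. It came down tilted by about 0.08 rad, so I squared it with a light 3 N grip before letting go. A projected outline matches it standing upright at about (0.476, 0.208). That is about 20 mm nearer the robot than the middle of the gap, because the foot dragged a little while I squared it.
- **Lid:** I gripped the bar of the steel lid on the pot and pulled slowly straight up. The highest force I read was about 16 N. It then fell to the lid's weight of about 4 N, and the lid did not jump.
- **Last checks:** The TCP had risen 29.7 mm from the grasp and pointed straight down, with no sideways drift. The wrist force was 3.6 N, and the outline overlay showed the disc over the neck. In the side picture the neighbouring flasks, tin, flange, jar and both look-alike lids were where they started.
- **Not fully checked:** The arm blocked the top camera over the pot, so the final lid position rests on the side view and the arm's own pose. No check failed. My two fits of the bar's direction differed by about 2°, and I used the middle value.

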